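Hold the dust extractor's self-closing gate half open under a small fan

ROBOT

A 6-joint arm with a two-finger parallel gripper is mounted at the origin on the work surface. World frame = base frame: x ahead of the robot, y to its left, z up, the work surface at z = 0. Lengths are in m, angles in rad, forces in N, time in s.
With the tool pointing down it reaches from about 0.375 to 0.9 m from the base axis. Payload 3.1 kg.
Tool frame: the origin (TCP) lies midway between the tips of the shut fingers; the grasp point (between the pads) lies 19 mm behind it (pinch_z is the distance from the TCP to the grasp point, in m); y points along the fingers, z is the direction in which the jaws open and shut, and the axes are right-handed (so a half turn about y gives the same grasp; the last joint's range is limited). The gripper opens to 87 mm and grips with 3 to 60 N. Pads are 19 mm wide; open, the fingers measure 117 mm over their backs; the gripper's body (75 mm by 190 mm) begins 51 mm behind the grasp point.
Start: joints at [0.97, 0.527, 1.433, -0, 1.181, -0.178], TCP at [0.256, 0.57, 0.223] pointing down, gripper open.
Joint ranges: [-3.08, 3.08], [-0.75, 2.2], [0.22, 2.44], [-1.43, 4.57], [0, 2.65], [-2.85, 2.85]. Speed limits (rad/s): [2.79, 2.79, 3.14, 3.14, 3.14, 3.14].

INTERFACE

Orientations are given as a unit quaternion [x, y, z, w].
In Python, from rig import * gives the robot as it stands.
- The arm moves only by the tool drive_tool, never from a script. Its argument "plan" is a list of rows, each a list of 7 numbers: the shift along the tool's x, y, z in mm, then the turn, a rotation vector about the tool's x, y, z in degrees, then the finger opening in mm, from 0 to 87. A call has 1 to 10 rows; each row is the pose to reach, as a shift and turn from the pose commanded when the call began, along the tool's axes at that moment; what a row does not reach only later rows make up. A row lasts 1/10 s, in which the tool goes at most 50 mm and 8.59 degrees, less where a joint would pass 70% of its speed; a pose out of reach is approached as far as the arm can. A call with a gripper value outside its range is refused whole. The fingers move at their own pace and stop on an object; "newtons" is the grip in N (left out, the last holds). Time passes only in rows, so rows that repeat a pose let the fingers close. It gives the time, the measured TCP pose, the force and the opening at its end, in the units of the state.
- get_obs(): the state, without advancing time (a new reading comes with each control period).
- camera(name): name is "scene" or "top" or "wrist"; returns the picture (480x640x3 uint8, blue, green, red); there is no depth.
- get_calibration(name): a dict with "fx", "fy", "cx", "cy" (pixels), "origin" and "rotation" of the camera in the world; the wrist camera has in their place "tool_from_camera" (4x4, takes a point from camera to tool coordinates, whose origin is the TCP and whose axes are the tool frame's). Camera axes: x right, y down, z forward; pixel columns grow to the right and rows downward; lengths in m; the calibration is good to about 2 mm. The wrist camera is an equidistant fisheye: a pixel r from the principal point sees the ray r / f radians off the axis. A picture is of the moment at which its call begins: read the wrist's pose just before it. get_calibration takes no time and is no camera call.
- hand_in(): hands the job in, once; it reports no verdict.
Trained networks look in the newest picture that a camera, given by its name, has taken for a name from the list of things; names that differ only in an ending like _2 or _b are one class to them, and where a whole thing is asked for, a point or a joint stands for the part that bears it (a point fixed in the world has none). Each returns a list of dicts, best first, with "conf" (0 to 1); they miss things now and then, are a little off and sometimes report something else, mostly with a low value. They report only what shows in the picture. A call takes as long as a camera call. They do not tell look-alikes from the thing itself.
- spot_in(camera, target): "location" ([column, row] in pixels, amid what is visible of it).
- mark_of(camera, target): "location" ([column, row] in pixels: a listed point, or the origin of a listed thing).
The state is a dict: "time": time; "q": joint angles; "joint_velocities": joint speeds; "joint_torque": joint torques, N m; "position": TCP position; "tool_rot": TCP orientation; "ft_force": force on the tool from outside, world axes, zero at the start; "moment": the same for the moment, N m; "grip_width": finger opening in m.
Only numpy, scipy, OpenCV 4.12 (cv2) and the standard library are available. Lean on these libraries where they do the work, as an engineer would, in place of code of your own. Each camera call takes 0.05 s, during which the arm holds its last target. There are 200 camera calls.

TASK

Dust out the small black 60 mm computer fan: set it gently and squarely on the square rubber-topped suction mouth of the bench dust extractor, edges flush with it all round, and let go of it. Then draw the extractor's self-closing gate back by its red grip, against the spring, to the yellow half-open mark, never past the three-quarter line because full suction would overspin the fan. Finish while still holding the gate steady at half open, with the fan in place and everything else on the bench left alone.

Things in the scene. Friction and masses are not known exactly. Their poses are not given: they have to be found in the camera images.
- fan_center (a point): centre (half-way up) of the loose black fan to be dusted: a 60 x 60 mm square plastic frame, 25 mm thick, lying flat, about 80 g; z up, x and y along the frame's sides (any quarter turn is as good as another)
- fan: the same fan; origin at the centre of its underside, 12.5 mm below fan_center
- mouth (a point): centre of the top face of the extractor's suction mouth: a fixed square block, 60 x 60 mm, black rubber on top with a 49 mm round hole, its top 113 mm above the bench and 28 mm above the extractor's flat top; z up, x and y along its sides; its +x points away from the gate's grip, and the gate opens along its -x. A fan seated on it has its underside at this height
- extractor: the bench dust extractor: light grey steel box fixed to the bench, 250 (x) x 200 (y) x 85 mm high, origin at the centre of its underside, turned as the mouth is; the mouth's centre is at x +55 mm, y 0. Spring tubes 12 mm thick run beside the mouth at y +/-47 mm, in steel blocks, up to 101 mm above the bench. The box stays where it is during the job
- grip: the gate's red grip; origin at its centre, moving with the gate: an upright block 12 mm thick along the sliding direction (x), 36 mm wide (y) and 40 mm high (z), from 102 to 142 mm above the bench, standing on a 112 mm wide steel cross bar 8 mm thick, whose underside is 92 mm above the bench; x as the mouth's x. With the gate shut it is 95 mm from the mouth's centre, on the mouth's -x side, leaving 59 mm free between the grip and a fan on the mouth
- gate (a joint): opening of the sliding steel gate under the mouth, m: 0 shut (as at the start), 0.030 half open, 0.045 three quarters, 0.060 fully open; it grows as the grip is pulled away from the mouth. A return spring always shuts it: about 3 N at shut, 8.4 N at half, 14 N fully open, with 0.3 N friction; let go, it slides shut
- half_mark (a point): the yellow half-open mark, 6 mm broad, on the left (+y) of two white scale strips on the extractor's top (its twin lies on the right); the thin red pointers on the ends of the cross bar stand over the yellow marks when the gate is half open. The other lines, from the mouth outwards: black shut, thin black quarter, (yellow half), thin black three quarters, red fully open
- heat_sink: bystander: finned aluminium heat sink with a copper base, 50 x 50 x 32 mm, origin at the centre of its underside
- drive: bystander: silver solid-state drive with a dark label, 100 x 70 x 9.5 mm, lying flat, origin at the centre of its underside
- big_fan: bystander, not the fan wanted: light grey fan 80 x 80 x 25 mm, lying flat, origin at the centre of its underside
- memory_module: bystander: green memory module 133 x 30 x 4 mm, lying flat, origin at the centre of its underside
- screwdriver: bystander: screwdriver with a yellow handle, 190 mm long, lying on the bench
- brush: bystander: cleaning brush, 180 mm long, lying on the bench
- mug: bystander: dark steel mug, 80 mm across, 85 mm high, origin at the centre of its underside
There are look-alikes about, which are no part of the job. What is shaped like the fan but blue is not meant.

How it is judged:
By the outcome, as a careful person would: the job done as asked, in the order asked, and still so for the second after the job is handed in, while the arm keeps its last pose, push and grip.
It also fails if it takes over 56 s, if anything falls off the work surface, if the arm or the gripper's body presses on something with over 40 N, if the wrist force passes 120 N, or if a joint passes its speed limit or range.

## Working session

There is one attempt and no reset: what is moved stays moved. The work goes in short steps, Python scripts to look and compute and a tool call to move; the robot and the scene stay as the last step left them, time stands still between calls to the robot, and variables do not carry over. Pictures are saved under pics/ and viewed, about 8 in all and at most 12, crops included, and the job is handed in when it is done.

Besides the shell and the picture viewer there is one more tool, called after "Emit:" by a JSON object that holds its "fn" and its "kwargs", one argument or row to a line. drive_tool: Moves the arm, as the interface text tells. Its arguments: {"type":"object","properties":{"plan":{"type":"array","items":{"type":"array","items":{"type":"number"}}},"newtons":{"type":"number"}},"required":["plan"]}

```bash
mkdir -p pics; ls
python3 - <<'E'
from rig import *
import cv2,numpy as np
for n in ("scene","top"):
    im=camera(n); cv2.imwrite(f"pics/{n}0.png",im)
    c=get_calibration(n); print(n,c)
    for t in ("fan_center","mouth","grip","half_mark"):
        print(t,[(np.round(d["location"]).tolist(),round(d["conf"],2)) for d in mark_of(n,t)][:4])
print(get_calibration("wrist")); print(get_obs())
E
```

```text
pics
scene {'fx': 504.66150939099754, 'fy': 504.66150939099754, 'cx': 330.6837538875226, 'cy': 237.26141174095895, 'origin': array([1.42853421, 0.1102548 , 0.8875663 ]), 'rotation': array([ 0.62713822,  0.66564938, -0.30114782, -0.27003435])}
fan_center [([333.0, 218.0], 0.77), ([365.0, 254.0], 0.68), ([381.0, 218.0], 0.64)]
mouth [([213.0, 229.0], 0.81), ([264.0, 325.0], 0.73)]
grip [([228.0, 205.0], 0.8)]
half_mark [([266.0, 210.0], 0.93)]
top {'fx': 543.0583419595346, 'fy': 543.0583419595346, 'cx': 321.2163976441767, 'cy': 236.30517506889453, 'origin': array([0.29750217, 0.03375699, 1.47894492]), 'rotation': array([-0.69569641,  0.71074784, -0.0721253 ,  0.07511291])}
fan_center [([324.0, 311.0], 0.87), ([277.0, 313.0], 0.58), ([290.0, 266.0], 0.57)]
mouth [([431.0, 241.0], 0.93)]
grip [([425.0, 281.0], 0.83)]
half_mark [([392.0, 286.0], 0.88), ([264.0, 230.0], 0.49), ([362.0, 186.0], 0.33)]
{'fx': 371.64829954431775, 'fy': 371.64829954431775, 'cx': 325.8844166252251, 'cy': 237.60899939683952, 'tool_from_camera': array([[ 9.63504106e-05,  9.58946824e-01,  2.83585929e-01,
        -
[... 241 characters left out ...]
+00,
         1.00000000e+00]])}
{'time': 0.5, 'q': array([ 9.69524423e-01,  5.27528497e-01,  1.43273575e+00,  4.52681943e-05,
        1.18140034e+00, -1.78497156e-01]), 'joint_velocities': array([-0.00148895, -0.00093697, -0.00124224,  0.00136567, -0.00117321,
       -0.00053381]), 'joint_torque': array([-6.32997126e-04, -4.39605510e+01, -1.76791853e+01,  6.32801000e-02,
        5.15514635e-02, -5.87753266e-05]), 'position': array([0.2563685 , 0.56995449, 0.22251947]), 'tool_rot': array([ 0.69138374, -0.14839204,  0.14834532, -0.69134795]), 'ft_force': array([-0.69278024,  0.44949622, -0.40531634]), 'moment': array([ 0.00300792, -0.09216827,  0.01300056]), 'grip_width': 0.08691052473905969}
```

View both.

```bash
cat > h.py <<'E'
from rig import *
import cv2,numpy as np
from scipy.spatial.transform import Rotation as R
def ray(n,px,pose=None):
    c=get_calibration(n); d=np.array([(px[0]-c['cx'])/c['fx'],(px[1]-c['cy'])/c['fy']])
    if n!='wrist': return np.array(c['origin']),R.from_quat(c['rotation']).apply([*d,1])
    r=np.linalg.norm(d); v=np.array([*(d/r*np.sin(r)),np.cos(r)]); T=c['tool_from_camera']
    p,q=pose; q=R.from_quat(q)
    return p+q.apply(T[:3,3]),q.apply(T[:3,:3]@v)
def at(n,px,z,pose=None):
    o,v=ray(n,px,pose); return o+v*(z-o[2])/v[2]
def proj(n,X,pose=None):
    c=get_calibration(n); X=np.atleast_2d(X)
    if n!='wrist':
        p=R.from_quat(c['rotation']).inv().apply(X-c['origin']); uv=p[:,:2]/p[:,2:]
    else:
        T=c['tool_from_camera']; p=R.from_quat(pose[1]).inv().apply(X-pose[0]); p=(p-T[:3,3])@T[:3,:3]
        r=np.linalg.norm(p[:,:2],axis=1); uv=p[:,:2]/r[:,None]*np.arctan2(r,p[:,2])[:,None]
    return uv*c['fx']+[c['cx'],c['cy']]
def pose(): o=get_obs(); return o['position'],o['tool_rot']
E
python3 - <<'E'
from h import *
t=cv2.imread('pics/top0.png'); cv2.imwrite('pics/v1.png',cv2.resize(t[130:400,200:520],(800,675),interpolation=cv2.INTER_CUBIC)[:600])
for px in ((324,311),(277,313),(290,266)): print(at('top',px,.0125).round(3))
for px in ((333,218),(365,254),(381,218)): print(at('scene',px,.0125).round(3))
print(at('top',(431,241),.113).round(3),at('scene',(213,229),.113).round(3),at('scene',(264,325),.113).round(3),at('top',(425,281),.122).round(3),at('scene',(228,205),.122).round(3),at('top',(392,286),.085).round(3),at('scene',(266,210),.085).round(3))
print(R.from_quat(pose()[1]).as_matrix().round(2))
E
```

```text
[0.403 0.034 0.012]
[0.4   0.16  0.012]
[0.527 0.124 0.012]
[0.393 0.03  0.012]
[0.527 0.119 0.012]
[0.387 0.159 0.012]
[ 0.568 -0.245  0.113] [ 0.564 -0.238  0.113] [ 0.836 -0.072  0.113] [ 0.465 -0.221  0.122] [ 0.485 -0.219  0.122] [ 0.458 -0.143  0.085] [ 0.455 -0.134  0.085]
[[ 0.91 -0.    0.41]
 [-0.41 -0.    0.91]
 [-0.   -1.   -0.  ]]
```

View pics/v1.png

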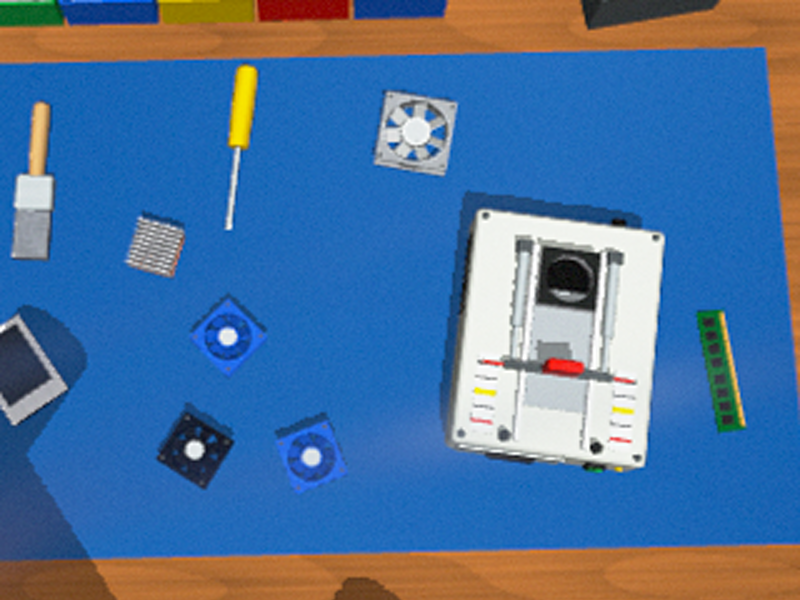

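View pics/scene0.png

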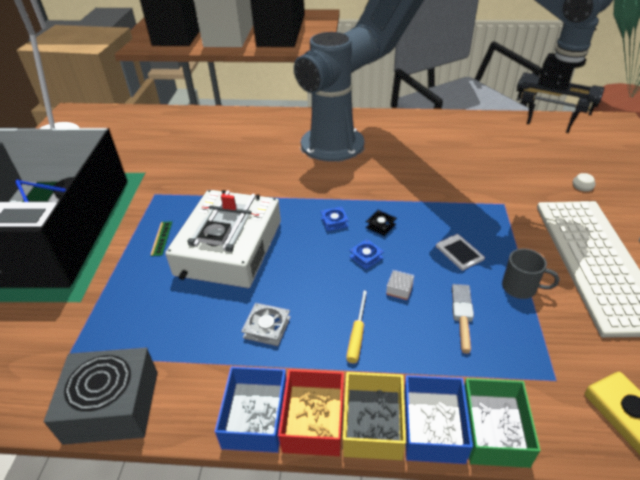

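The black fan sits at top px (277,313), which is zoom (195,450), and at scene px (381,218). The blue look-alikes are at top (324,311) and (290,266), and the grey 80 mm fan is at top (366,183). Only (277,313) is both black and small. Next I'll measure yaws and confirm with a wrist close-up from above.

```bash
cat >> h.py <<'E'
def togo(X,jaw):
    """tool shift mm and turn about tool y (deg) to TCP X with jaw axis yaw (mod 180)"""
    p,q=pose(); M=R.from_quat(q); s=M.inv().apply(np.array(X)-p)*1000
    z=M.apply([0,0,1]); cur=np.degrees(np.arctan2(z[1],z[0])); d=(jaw-cur+90)%180-90
    full=(M.inv()*R.from_matrix(np.c_[[np.sin(np.radians(jaw)),-np.cos(np.radians(jaw)),0],[0,0,-1],[np.cos(np.radians(jaw)),np.sin(np.radians(jaw)),0]])).as_rotvec(degrees=True)
    print('shift',s.round(1),'turn y',round(-d,1),'curjaw',round(cur,1),'full rv',full.round(2))
E
python3 - <<'E'
from h import *
t=cv2.imread('pics/top0.png')
g=t[290:336,255:300].max(axis=2); m=(g<75).astype(np.uint8)
m=cv2.morphologyEx(m,cv2.MORPH_CLOSE,np.ones((7,7)))
c=max(cv2.findContours(m,0,1)[0],key=cv2.contourArea); r=cv2.minAreaRect(c); print(r)
b=cv2.boxPoints(r)+[255,290]; W=np.array([at('top',p,.02) for p in b]); print(W.round(3),W.mean(0)); e=np.diff(W,axis=0); print(np.degrees(np.arctan2(e[:,1],e[:,0]))%90)
# extractor box
e=np.array([at('top',(p[0]*.4+200,p[1]*.4+130),.085) for p in ((478,208),(663,232),(645,467),(449,447))])
print(e.round(3),e.mean(0)); d=np.diff(e,axis=0); print(np.degrees(np.arctan2(d[:,1],d[:,0])))
togo([.385,.158,.15],30)
E
```

```text
((22.528091430664062, 19.45505714416504), (22.365957260131836, 22.047958374023438), 32.0053825378418)
[[0.401 0.198 0.02 ]
 [0.45  0.167 0.02 ]
 [0.417 0.117 0.02 ]
 [0.369 0.148 0.02 ]] [0.40939593 0.15754464 0.02      ]
[57.52098381 57.09244716 57.10955198]
[[ 0.651 -0.15   0.085]
 [ 0.621 -0.343  0.085]
 [ 0.376 -0.306  0.085]
 [ 0.4   -0.108  0.085]] [ 0.51201101 -0.22693662  0.085     ]
[-98.93504674 171.44823627  82.97569653]
shift [ 286.3   72.5 -322.9] turn y 35.8 curjaw 65.8 full rv [ 0.   35.78 -0.  ]
```

Emit:
{"fn": "drive_tool", "kwargs": {
  "plan": [
    [40,10,-43,0,1,0,87],
    [80,20,-85,0,2,0,87],
    [118,28,-127,0,4,0,87],
    [148,36,-159,0,5,0,87],
    [178,44,-191,0,6,0,87],
    [207,50,-223,0,7,0,87],
    [237,58,-254,0,8,0,87],
    [267,65,-286,0,8.5,0,87],
    [296,72,-318,0,8.5,0,87],
    [296,72,-318,0,8.5,0,87]
  ],
  "newtons": 15
}}

```text
time: 1.5
position: [0.3981, 0.1544, 0.1502]
tool_rot: [0.678, -0.201, 0.202, -0.677]
ft_force: [0.5, 0.5, 0.8]
grip_width: 0.087
```

Run:
```python
from h import *
P=pose(); im=camera('wrist'); cv2.imwrite('pics/w1.png',im); print(P, get_obs()['joint_velocities'].round(3))
L=mark_of('wrist','fan_center'); print([(d['location'],d['conf'],at('wrist',d['location'],.0125,P).round(4)) for d in L])
togo([.396,.158,.15],57.3)
```

```text
(array([0.39812676, 0.1544409 , 0.15021752]), array([ 0.6779621 , -0.20130125,  0.20208905, -0.67749923])) [ 0.073 -0.012  0.005  0.021  0.015  0.016]
[([334.0, 234.0], 0.97, array([0.4081, 0.1549, 0.0125])), ([217.4, 291.8], 0.94, array([0.3961, 0.0363, 0.0125])), ([367.8, 352.7], 0.84, array([0.5261, 0.118 , 0.0125]))]
shift [-0.4  0.6  0. ] turn y -0.2 curjaw 57.1 full rv [-0.01 -0.22 -0.02]
```

View pics/w1.png

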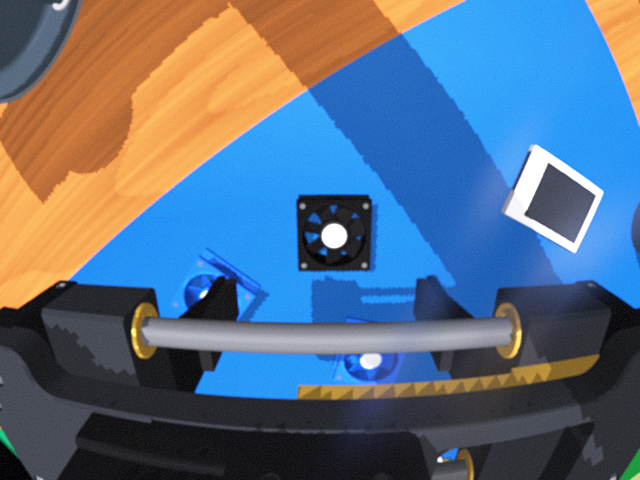

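Run:
```python
from h import *
P=pose(); im=cv2.imread('pics/w1.png')
m=(im[180:290,280:390].max(2)<85).astype(np.uint8); m=cv2.morphologyEx(m,cv2.MORPH_CLOSE,np.ones((9,9)))
c=max(cv2.findContours(m,0,1)[0],key=cv2.contourArea); r=cv2.minAreaRect(c); b=cv2.boxPoints(r)+[280,180]; print(r,b)
W=np.array([at('wrist',p,.025,P) for p in b]); print(W.round(4),W.mean(0)); e=np.diff(W,axis=0); print(np.linalg.norm(e,axis=1),np.degrees(np.arctan2(e[:,1],e[:,0]))%90)
C=W.mean(0); togo([C[0],C[1],.06],57.3); togo([.408,.155,.004],57.3)
```

```text
((54.0, 52.5), (73.0, 74.0), 90.0) [[297. 196.]
 [371. 196.]
 [371. 269.]
 [297. 269.]]
[[0.3612 0.1524 0.025 ]
 [0.3927 0.2013 0.025 ]
 [0.4454 0.1697 0.025 ]
 [0.4119 0.118  0.025 ]] [0.40281054 0.16034647 0.025     ]
[0.05822781 0.06149504 0.06160624] [57.16159387 58.99391244 56.98602346]
shift [ 4.1 90.6  5.7] turn y -0.2 curjaw 57.1 full rv [-0.01 -0.22 -0.02]
shift [ 11.3 146.6   4. ] turn y -0.2 curjaw 57.1 full rv [-0.01 -0.22 -0.02]
```

Emit:
{"fn": "drive_tool", "kwargs": {
  "plan": [
    [4,30,2,0,0,0,87],
    [8,60,4,0,0,0,87],
    [8,70,4,0,0,0,87],
    [8,70,4,0,0,0,87],
    [8,70,4,0,0,0,87],
    [8,70,4,0,0,0,87]
  ]
}}

```text
time: 2.2
position: [0.4051, 0.1582, 0.0816]
tool_rot: [-0.678, 0.198, -0.199, 0.679]
ft_force: [-0.2, -0.4, 0.0]
grip_width: 0.0869
```

Run:
```python
from h import *
P=pose(); im=camera('wrist'); cv2.imwrite('pics/w2.png',im); print(P[0], get_obs()['joint_velocities'].round(3))
L=mark_of('wrist','fan_center'); print([(d['location'],d['conf'],at('wrist',d['location'],.0125,P).round(4)) for d in L])
c0=np.array(L[0]['location']).astype(int)-75
m=(im[c0[1]:c0[1]+150,c0[0]:c0[0]+150].max(2)<85).astype(np.uint8); m=cv2.morphologyEx(m,cv2.MORPH_CLOSE,np.ones((9,9)))
m=cv2.morphologyEx(m,cv2.MORPH_OPEN,np.ones((31,31)))
c=max(cv2.findContours(m,0,1)[0],key=cv2.contourArea); r=cv2.minAreaRect(c); b=cv2.boxPoints(r)+c0; print(r,b)
W=np.array([at('wrist',p,.025,P) for p in b]); print(W.mean(0)); e=np.diff(W,axis=0); print(np.linalg.norm(e,axis=1),np.degrees(np.arctan2(e[:,1],e[:,0]))%90)
C=W.mean(0); togo([C[0],C[1],.004],57.3)
cv2.imwrite('pics/v2.png',cv2.drawContours(im,[np.intp(b)],0,(0,255,0),1))
```

```text
[0.40509763 0.15816767 0.08155987] [-0.007  0.     0.002 -0.    -0.003 -0.002]
[([325.6, 255.6], 0.9, array([0.4072, 0.1555, 0.0125])), ([183.2, 325.5], 0.76, array([0.397 , 0.0348, 0.0125]))]
((89.0, 51.0), (46.0, 66.0), 90.0) [[306. 208.]
 [372. 208.]
 [372. 254.]
 [306. 254.]]
[0.39484299 0.17330152 0.025     ]
[0.03974726 0.02932758 0.04117667] [57.42474066 59.28848571 57.24069292]
shift [-17.2  77.5   7.2] turn y 0.0 curjaw 57.3 full rv [-0.08  0.    0.1 ]
```

View pics/v2.png

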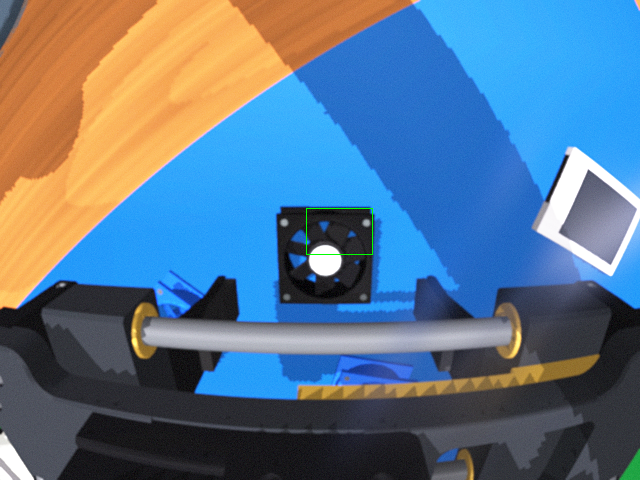

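Run:
```python
from h import *
P=pose()
for b in (((278,212),(373,211),(371,304),(279,304)),((285,223),(367,223),(364,297),(286,297))):
    W=np.array([at('wrist',p,.025,P) for p in b]); print(W.mean(0)); e=np.diff(W,axis=0); print(np.linalg.norm(e,axis=1),np.degrees(np.arctan2(e[:,1],e[:,0]))%90)
    C=W.mean(0); togo([C[0],C[1],.004],57.3)
print(proj('wrist',[P[0]],P))
```

```text
[0.40601536 0.15587588 0.025     ]
[0.05742432 0.06237742 0.06054981] [57.89366045 58.4194825  57.27121288]
shift [ 1.6 77.5 -1.4] turn y 0.0 curjaw 57.3 full rv [-0.08  0.    0.1 ]
[0.40693729 0.15547382 0.025     ]
[0.04989245 0.04965929 0.05083423] [57.27578042 57.08947716 57.2712236 ]
shift [ 2.6 77.6 -1.2] turn y 0.0 curjaw 57.3 full rv [-0.08  0.    0.1 ]
[[327.86709986 296.72244579]]
```

Emit:
{"fn": "drive_tool", "kwargs": {
  "plan": [
    [2,30,-1,0,0,0,87],
    [2,60,-1,0,0,0,87],
    [2,70,-1,0,0,0,87],
    [2,76,-1,0,0,0,87],
    [2,76,-1,0,0,0,87],
    [2,76,-1,0,0,0,50],
    [2,76,-1,0,0,0,50],
    [2,76,-1,0,0,0,50],
    [2,76,-1,0,0,0,50],
    [2,76,-1,0,0,0,50]
  ],
  "newtons": 15
}}

```text
time: 3.3
position: [0.4063, 0.1557, 0.005]
tool_rot: [-0.678, 0.199, -0.2, 0.679]
ft_force: [-1.1, 0.7, 4.7]
grip_width: 0.06
```

Emit:
{"fn": "drive_tool", "kwargs": {
  "plan": [
    [0,-10,0,0,0,0,50],
    [0,-40,0,0,0,0,50],
    [0,-80,0,0,0,0,50],
    [0,-120,0,0,0,0,50],
    [20,-160,-17,0,4,0,50],
    [50,-200,-43,0,10,0,50]
  ],
  "newtons": 15
}}

```text
time: 3.9
position: [0.4225, 0.0971, 0.2024]
tool_rot: [-0.658, 0.258, -0.258, 0.659]
ft_force: [0.7, 0.1, -1.8]
grip_width: 0.0596
```

Run:
```python
from h import *
print(get_obs()['grip_width']); togo([.553,-.331,.23],-8.5)
```

```text
0.05958755180095402
shift [ 386.4  -27.6 -225.7] turn y 55.7 curjaw 47.2 full rv [-3.000e-02  5.575e+01 -1.000e-02]
```

Emit:
{"fn": "drive_tool", "kwargs": {
  "plan": [
    [35,-5,-20,0,5,0,50],
    [78,-10,-45,0,12,0,50],
    [120,-15,-70,0,19,0,50],
    [162,-20,-95,0,26,0,50],
    [204,-25,-119,0,33,0,50],
    [246,-27,-143,0,40,0,50],
    [288,-27,-168,0,47,0,50],
    [330,-27,-193,0,52,0,50],
    [362,-27,-212,0,55,0,50],
    [384,-27,-225,0,56,0,50]
  ]
}}

```text
time: 4.9
position: [0.5526, -0.3318, 0.2271]
tool_rot: [0.46, -0.537, 0.537, -0.459]
ft_force: [-0.5, 0.1, -0.3]
grip_width: 0.06
```

Emit:
{"fn": "drive_tool", "kwargs": {
  "plan": [
    [0,0,0,0,0,0,50],
    [0,0,0,0,0,0,50],
    [0,0,0,0,0,0,50],
    [0,0,0,0,0,0,50]
  ]
}}

```text
time: 5.3
position: [0.5525, -0.3275, 0.2272]
tool_rot: [-0.461, 0.537, -0.536, 0.461]
ft_force: [-0.4, -1.0, -0.3]
grip_width: 0.0593
```

Run:
```python
from h import *
P=pose(); im=camera('wrist'); cv2.imwrite('pics/w3.png',im); print(P, get_obs()['joint_velocities'].round(3))
for t,z in (('mouth',.113),('grip',.122),('half_mark',.085),('fan_center',.23)):
    print(t,[(d['location'],round(d['conf'],2),at('wrist',d['location'],z,P).round(4)) for d in mark_of('wrist',t)])
togo([.566,-.242,.2],-8.5)
```

```text
(array([ 0.55247092, -0.32748705,  0.22720941]), array([-0.46090673,  0.53666306, -0.53585571,  0.46088655])) [-0.003  0.003 -0.008  0.    -0.004  0.001]
mouth []
grip [([193.0, 118.6], 0.76, array([ 0.4689, -0.2243,  0.122 ]))]
half_mark [([179.9, 39.3], 0.75, array([ 0.4544, -0.1483,  0.085 ]))]
fan_center [([325.3, 303.8], 0.69, array([ 0.5518, -0.3304,  0.23  ]))]
shift [-87.5  27.3  -0.1] turn y -0.2 curjaw -8.7 full rv [-0.   -0.18  0.  ]
```

View pics/w3.png

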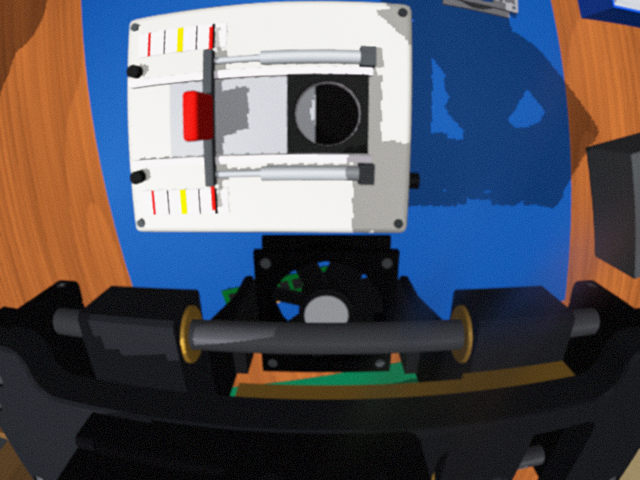

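Run:
```python
from h import *
P=pose(); im=cv2.imread('pics/w3.png')
q=R.from_quat(P[1])
b=[(265,263),(388,262),(380,362),(273,362)]
W=np.array([at('wrist',p,P[0][2]+.020,P) for p in b]); T=q.inv().apply(W-P[0]); print('fan in tool',T.mean(0).round(4)); e=np.diff(T,axis=0); print(np.linalg.norm(e,axis=1).round(4),np.degrees(np.arctan2(e[:,0],e[:,2])).round(1))
g=im[60:170,275:385].max(2); m=(g<70).astype(np.uint8); m=cv2.morphologyEx(m,cv2.MORPH_CLOSE,np.ones((31,31))); m=cv2.morphologyEx(m,cv2.MORPH_OPEN,np.ones((15,15)))
c=max(cv2.findContours(m,0,1)[0],key=cv2.contourArea); r=cv2.minAreaRect(c); bb=cv2.boxPoints(r)+[275,60]; print(bb)
def an(b,z):
    W=np.array([at('wrist',p,z,P) for p in b]); e=np.diff(W,axis=0); print(W.mean(0).round(4),np.linalg.norm(e,axis=1).round(4),(((np.degrees(np.arctan2(e[:,1],e[:,0]))+45)%90)-45).round(1))
an(bb,.113); an([(288,74),(369,74),(368,153),(288,153)],.113)
an([(142,224),(398,224),(402,13),(134,27)],.085)   # screws of box
an([(179,39),(183,201)],.085)
v=cv2.resize(im[55:175,120:400],(0,0),fx=2.8,fy=2.8,interpolation=cv2.INTER_CUBIC); 
v2=cv2.resize(im[60:170,275:385],(550,550),interpolation=cv2.INTER_CUBIC)
cv2.imwrite('pics/v3.png',v2)
```

```text
fan in tool [ 0.0005 -0.02    0.0003]
[0.0505 0.0499 0.0497] [  -0.5   90.4 -180. ]
[[275.  60.]
 [368.  60.]
 [368. 152.]
 [275. 152.]]
[ 0.5642 -0.233   0.113 ] [0.0681 0.0693 0.069 ] [-8.9 -8.4 -8.8]
[ 0.5683 -0.2396  0.113 ] [0.0592 0.0593 0.0593] [-8.6 -9.  -8.6]
[ 0.5134 -0.2314  0.085 ] [0.2309 0.1802 0.2325] [-8.9 -8.9 -9.2]
[ 0.4434 -0.2192  0.085 ] [0.1423] [-8.8]
```

View pics/v3.png

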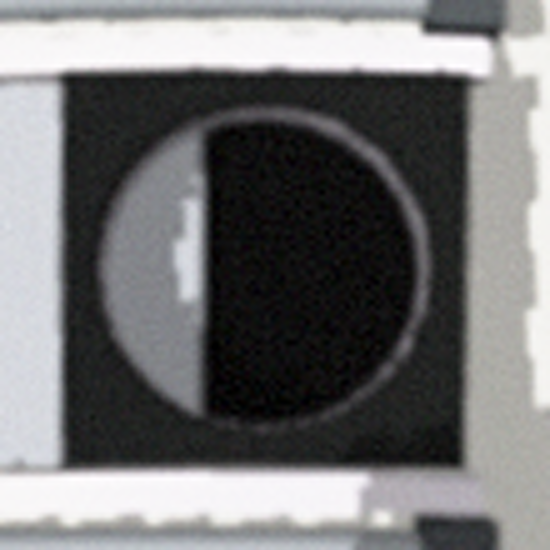

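Run:
```python
from h import *
togo([.5678,-.2391,.130],-8.8)
```

```text
shift [-90.6  97.3   1.2] turn y 0.1 curjaw -8.7 full rv [-0.    0.12  0.  ]
```

Emit:
{"fn": "drive_tool", "kwargs": {
  "plan": [
    [-30,10,0,0,0,0,50],
    [-65,20,1,0,0,0,50],
    [-91,40,1,0,0,0,50],
    [-91,70,1,0,0,0,50],
    [-91,85,1,0,0,0,50],
    [-91,95,1,0,0,0,50],
    [-91,97,1,0,0,0,50],
    [-91,97,1,0,0,0,50],
    [-91,97,1,0,0,0,50],
    [-91,97,1,0,0,0,50]
  ]
}}

```text
time: 6.55
position: [0.5682, -0.2399, 0.1311]
tool_rot: [0.46, -0.536, 0.537, -0.461]
ft_force: [0.6, 0.0, -0.9]
grip_width: 0.06
```

Run:
```python
from h import *
P=pose(); im=camera('wrist'); print(get_obs()['joint_velocities'].round(3))
for t,z in (('fan_center',P[0][2]+.0075),('grip',.122),('half_mark',.085)):
    print(t,[(d['location'],round(d['conf'],2),at('wrist',d['location'],z,P).round(4)) for d in mark_of('wrist',t)])
togo([.5678,-.2391,.118],-8.8)
x=np.array([np.cos(np.radians(-8.8)),np.sin(np.radians(-8.8))]); y=np.array([-x[1],x[0]])
sq=lambda z:[[*(np.array([.568,-.2396])+.03*(a*x+b*y)),z] for a,b in((-1,-1),(1,-1),(1,1),(-1,1))]
cv2.imwrite('pics/w4.png',im)
A=proj('wrist',sq(.113),P); B=proj('wrist',sq(.085),P); print(A,B)
cv2.imwrite('pics/v4.png',cv2.resize(im[170:410,220:440],(733,800),interpolation=cv2.INTER_CUBIC)[:600])
```

```text
[0.001 0.003 0.004 0.001 0.    0.001]
fan_center [([326.1, 304.7], 0.71, array([ 0.5682, -0.241 ,  0.1386]))]
grip [([145.3, 282.2], 0.76, array([ 0.4712, -0.2239,  0.122 ]))]
half_mark [([117.6, 146.0], 0.65, array([ 0.4527, -0.1469,  0.085 ]))]
shift [-0.4 12.5 -0.1] turn y 0.1 curjaw -8.7 full rv [-0.05  0.07  0.02]
[[271.77813543 328.86840648]
 [378.72357159 328.88930803]
 [384.76429318 225.11051685]
 [265.80834728 225.06132202]] [[277.52692897 306.37693198]
 [372.96224333 306.40037767]
 [377.29707943 212.87130271]
 [273.2637872  212.8257019 ]]
```

View pics/v4.png

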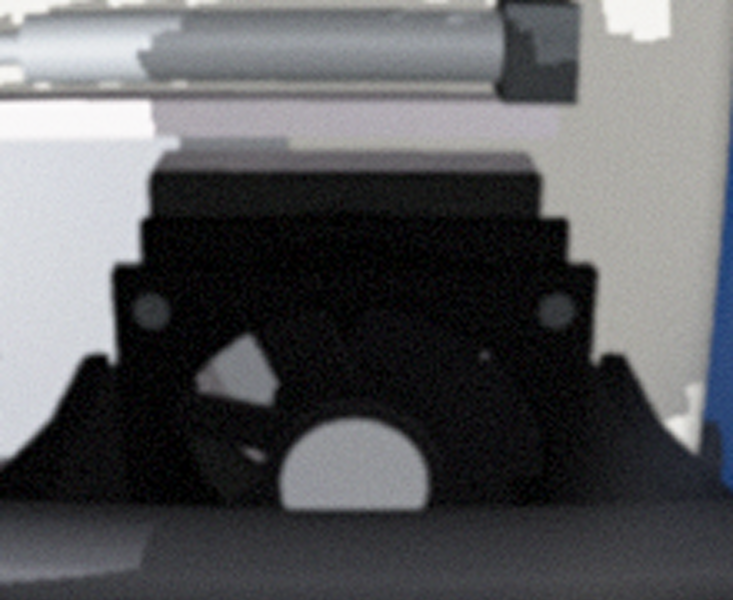

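Run:
```python
from h import *
P=pose(); im=cv2.imread('pics/w4.png')
th=np.radians(-8.8); x=np.array([np.cos(th),np.sin(th)])
q=R.from_quat(P[1])
for h in (-.005,.020):
    F=[P[0]+q.apply([.0005+a*.03,-h,.0003+b*.03]) for a,b in((-1,-1),(-1,1))]; print('fan +y edge',h,proj('wrist',F,P).round(1).tolist())
s=im.copy().astype(float).mean(2)
print(np.c_[np.arange(205,262),s[205:262,290:360].mean(1).round(0)][:, 1].tolist())
e=np.clip((cv2.GaussianBlur(im,(3,3),0).astype(float)-5)*5,0,255).astype(np.uint8)
cv2.imwrite('pics/v5.png',cv2.resize(e[195:275,240:410],(800,376),interpolation=cv2.INTER_CUBIC))
```

```text
fan +y edge -0.005 [[262.8, 233.7], [390.1, 233.7]]
fan +y edge 0.02 [[253.0, 250.4], [400.1, 250.4]]
[174.0, 174.0, 174.0, 174.0, 174.0, 171.0, 164.0, 159.0, 156.0, 143.0, 122.0, 105.0, 100.0, 100.0, 101.0, 90.0, 59.0, 26.0, 17.0, 20.0, 21.0, 22.0, 21.0, 21.0, 21.0, 21.0, 21.0, 21.0, 17.0, 13.0, 6.0, 5.0, 6.0, 8.0, 7.0, 8.0, 7.0, 7.0, 6.0, 6.0, 5.0, 5.0, 5.0, 4.0, 5.0, 4.0, 6.0, 6.0, 7.0, 7.0, 7.0, 8.0, 6.0, 7.0, 6.0, 6.0, 7.0]
```

View pics/v5.png

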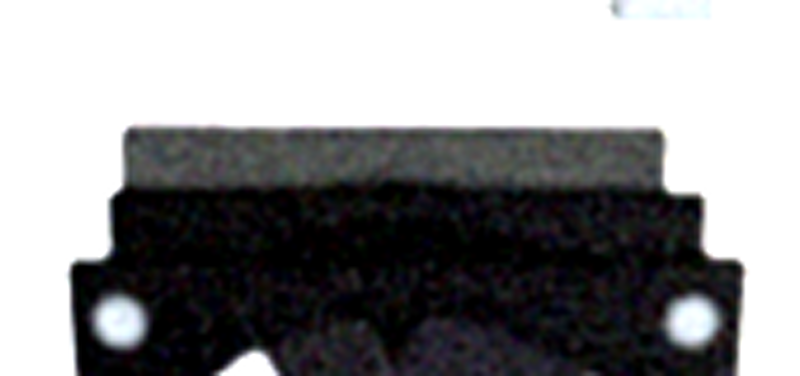

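Emit:
{"fn": "drive_tool", "kwargs": {
  "plan": [
    [-1,4,-1,0,0,0,50],
    [-1,9,-1,0,0,0,50],
    [-1,10,-1,0,0,0,50],
    [-1,10,-1,0,0,0,50],
    [-1,10,-1,0,0,0,50],
    [-1,10,-1,0,0,0,50]
  ]
}}

```text
time: 7.35
position: [0.567, -0.2382, 0.1201]
tool_rot: [0.461, -0.536, 0.537, -0.461]
ft_force: [0.3, -0.0, -1.3]
grip_width: 0.0597
```

Run:
```python
from h import *
P=pose(); o=get_obs(); im=camera('wrist'); cv2.imwrite('pics/w5.png',im); print(P,o['ft_force'])
q=R.from_quat(P[1])
for h in (-.005,.020):
    F=[P[0]+q.apply([.0005+a*.03,-h,.0003+b*.03]) for a,b in((-1,-1),(-1,1))]; print('fan +y edge',h,proj('wrist',F,P).round(1).tolist())
s=im.astype(float).mean(2); print(s[205:262,290:360].mean(1).round(0).tolist())
# flush strip prediction: mouth edge directly under fan edge
F=[P[0]+q.apply([.0005-.03,P[0][2]-.113,.0003+b*.03]) for b in(-1,1)]; print('flush mouth edge',proj('wrist',F,P).round(1).tolist())
e=np.clip((im.astype(float)-2)*5,0,255).astype(np.uint8)
cv2.imwrite('pics/v6.png',cv2.resize(e[195:275,240:410],(800,376),interpolation=cv2.INTER_CUBIC))
```

```text
(array([ 0.56696172, -0.23823944,  0.12010467]), array([ 0.46050056, -0.53649983,  0.53666916, -0.46053598])) [ 0.27304789 -0.00182518 -1.25273697]
fan +y edge -0.005 [[262.8, 233.7], [390.1, 233.7]]
fan +y edge 0.02 [[253.0, 250.4], [400.1, 250.4]]
[105.0, 126.0, 154.0, 171.0, 175.0, 175.0, 174.0, 175.0, 174.0, 174.0, 174.0, 173.0, 171.0, 166.0, 160.0, 158.0, 152.0, 133.0, 111.0, 102.0, 100.0, 101.0, 101.0, 93.0, 64.0, 33.0, 18.0, 18.0, 19.0, 16.0, 8.0, 5.0, 6.0, 7.0, 8.0, 8.0, 7.0, 6.0, 5.0, 6.0, 5.0, 4.0, 4.0, 4.0, 4.0, 4.0, 6.0, 7.0, 7.0, 7.0, 7.0, 8.0, 6.0, 7.0, 8.0, 7.0, 6.0]
flush mouth edge [[263.6, 232.5], [389.4, 232.5]]
```

View pics/v6.png

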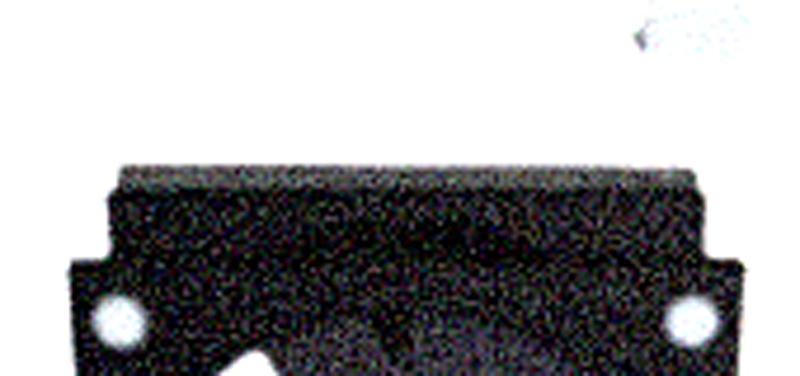

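Run:
```python
from h import *
for n in ('w4','w5'):
    s=cv2.imread(f'pics/{n}.png').astype(float).mean(2)
    for r in range(213,238):
        L=s[r,250:285]; Rr=s[r,370:405]
        def cr(a,th=50):
            d=np.where((a[:-1]-th)*(a[1:]-th)<0)[0]; return [round(i+(th-a[i])/(a[i+1]-a[i]),1) for i in d]
        print(n,r,[v+250 for v in cr(L)],[v+370 for v in cr(Rr)],s[r,275:280].mean().round(),s[r,366:372].mean().round(),s[r,300:350].mean().round(1))
```

```text
w4 213 [] [] 124.0 167.0 159.5
w4 214 [] [] 119.0 157.0 144.5
w4 215 [] [] 105.0 136.0 122.4
w4 216 [] [] 100.0 107.0 103.5
w4 217 [] [] 96.0 101.0 99.4
w4 218 [] [] 99.0 101.0 100.1
w4 219 [] [] 98.0 100.0 100.8
w4 220 [] [] 81.0 93.0 90.2
w4 221 [np.float64(267.0), np.float64(268.8), np.float64(270.5), np.float64(273.5), np.float64(278.5), np.float64(280.4), np.float64(281.2), np.float64(283.6)] [] 50.0 63.0 57.8
w4 222 [np.float64(265.8)] [np.float64(380.3)] 23.0 32.0 25.2
w4 223 [np.float64(265.4)] [np.float64(381.1)] 18.0 20.0 16.3
w4 224 [np.float64(265.3)] [np.float64(381.2)] 21.0 20.0 19.7
w4 225 [np.float64(265.2)] [np.float64(381.3)] 22.0 23.0 21.5
w4 226 [np.float64(265.1)] [np.float64(381.2)] 22.0 18.0 21.8
w4 227 [np.float64(265.2)] [np.float64(381.2)] 22.0 22.0 20.9
w4 228 [np.float64(265.3)] [np.float64(381.1)] 16.0 23.0 21.5
w4 229 [np.float64(265.4)] [np.float64(381.0)] 19.0 22.0 20.8
w4 230 [np.float64(265.5)] [np.float64(381.1)] 23.0 21.0 21.5
w4 231 [np.float64(265.5)] [np.float64(381.0)] 21.0 21.0 20.5
w4 232 [np.float64(265.5)] [np.float64(380.9)] 23.0 23.0 20.1
[... 642 characters left out ...]
6
w5 224 [] [] 97.0 99.0 100.9
w5 225 [] [] 96.0 98.0 99.6
w5 226 [] [] 99.0 100.0 100.1
w5 227 [] [] 100.0 102.0 100.9
w5 228 [] [] 91.0 94.0 92.8
w5 229 [] [] 61.0 70.0 64.2
w5 230 [np.float64(264.9)] [np.float64(380.6), np.float64(381.4), np.float64(383.9)] 29.0 38.0 33.5
w5 231 [np.float64(264.6)] [np.float64(387.2)] 18.0 19.0 18.2
w5 232 [np.float64(264.4)] [np.float64(387.9)] 20.0 18.0 18.4
w5 233 [np.float64(264.3)] [np.float64(388.0)] 21.0 19.0 18.5
w5 234 [np.float64(264.0)] [np.float64(388.1)] 15.0 14.0 16.0
w5 235 [np.float64(262.9)] [np.float64(388.3)] 9.0 9.0 7.5
w5 236 [np.float64(262.2)] [np.float64(389.2)] 4.0 8.0 4.7
w5 237 [np.float64(261.8)] [np.float64(389.5)] 4.0 9.0 6.1
```

Emit:
{"fn": "drive_tool", "kwargs": {
  "plan": [
    [0,1,0,0,0,0,50],
    [0,1,0,0,0,0,50],
    [0,2,0,0,0,0,50],
    [0,2,0,0,0,0,50],
    [0,2,0,0,0,0,50]
  ]
}}

```text
time: 7.9
position: [0.5669, -0.2382, 0.1181]
tool_rot: [0.461, -0.537, 0.537, -0.461]
ft_force: [0.3, -0.4, -0.9]
grip_width: 0.0601
```

Emit:
{"fn": "drive_tool", "kwargs": {
  "plan": [
    [0,0.5,0,0,0,0,50],
    [0,0.5,0,0,0,0,50],
    [0,1,0,0,0,0,50],
    [0,1,0,0,0,0,50]
  ]
}}

```text
time: 8.3
position: [0.5669, -0.2382, 0.118]
tool_rot: [0.46, -0.536, 0.537, -0.461]
ft_force: [-2.6, 1.5, 6.5]
grip_width: 0.0599
```

Emit:
{"fn": "drive_tool", "kwargs": {
  "plan": [
    [0,-0.5,0,0,0,0,50],
    [0,-0.5,0,0,0,0,62],
    [0,-0.5,0,0,0,0,66],
    [0,-0.5,0,0,0,0,72],
    [0,-0.5,0,0,0,0,80],
    [0,-0.5,0,0,0,0,80],
    [0,-0.5,0,0,0,0,80],
    [0,-10,0,0,0,0,80],
    [0,-25,0,0,0,0,80],
    [0,-50,0,0,0,0,80]
  ]
}}

```text
time: 9.3
position: [0.5659, -0.2376, 0.1667]
tool_rot: [-0.461, 0.538, -0.535, 0.46]
ft_force: [0.1, -0.6, 0.1]
grip_width: 0.0803
```

Emit:
{"fn": "drive_tool", "kwargs": {
  "plan": [
    [45,-60,0,0,0,0,80],
    [85,-70,0,0,0,0,80],
    [90,-90,0,0,0,0,60],
    [90,-90,0,0,0,0,40],
    [90,-90,0,0,0,0,40],
    [90,-90,0,0,0,0,40]
  ]
}}

```text
time: 9.9
position: [0.5524, -0.3254, 0.2557]
tool_rot: [-0.461, 0.538, -0.535, 0.461]
ft_force: [-0.2, -0.0, 0.3]
grip_width: 0.0558
```

Run:
```python
from h import *
P=pose(); im=camera('wrist'); cv2.imwrite('pics/w6.png',im); print(P)
for t,z in (('fan_center',.1255),('grip',.122),('half_mark',.085),('mouth',.113)):
    print(t,[(d['location'],round(d['conf'],2),at('wrist',d['location'],z,P).round(4)) for d in mark_of('wrist',t)])
cv2.imwrite('pics/v7.png',cv2.resize(im[0:240,100:430],(800,582),interpolation=cv2.INTER_CUBIC))
```

```text
(array([ 0.55241363, -0.32536628,  0.25572486]), array([-0.46080211,  0.53763233, -0.53516153,  0.46066802]))
fan_center [([329.2, 118.2], 0.92, array([ 0.5677, -0.2396,  0.1255]))]
grip [([204.7, 122.1], 0.9, array([ 0.468, -0.224,  0.122]))]
half_mark [([189.6, 45.8], 0.94, array([ 0.4524, -0.1453,  0.085 ]))]
mouth [([330.0, 118.7], 0.5, array([ 0.5684, -0.2397,  0.113 ])), ([279.5, 122.7], 0.36, array([ 0.5275, -0.2363,  0.113 ]))]
```

View pics/v7.png

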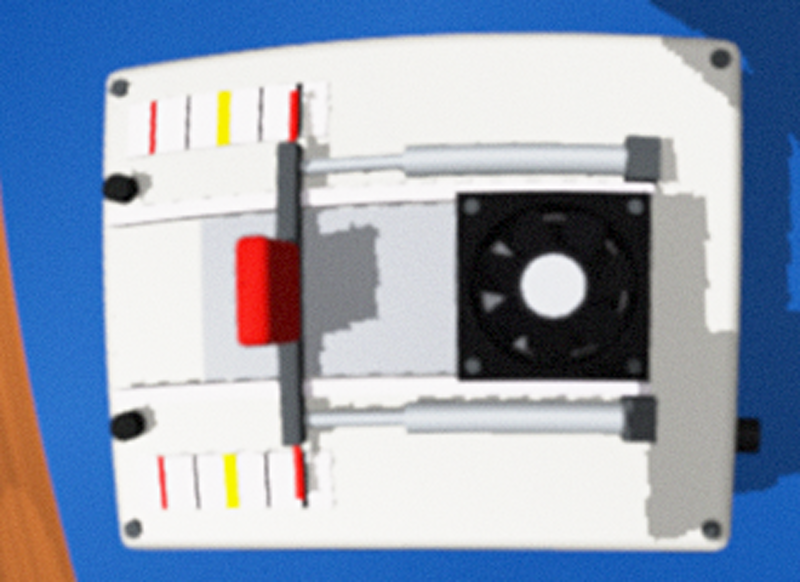

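Run:
```python
from h import *
P=pose(); k=800/330
def an(b,z):
    W=np.array([at('wrist',(p[0]/k+100-.3,p[1]/k-.3),z,P) for p in b]); e=np.diff(W,axis=0); print(W.mean(0).round(4),np.linalg.norm(e,axis=1).round(4),(((np.degrees(np.arctan2(e[:,1],e[:,0]))+45)%90)-45).round(1)); return W.mean(0)
an([(458,192),(650,192),(650,380),(458,380)],.138); f=an([(470.5,206),(636,206),(636,366),(471.5,366)],.138)
b=an([(120,88),(720,58),(711,529),(133,528)],.085)
th=np.radians(-8.9); print('mouth from box',b+.055*np.array([np.cos(th),np.sin(th),0]))
an([(641,158),(639,418)],.101)
g=at('wrist',(251/k+100,290/k),.142,P); print('grip',g, 'exp grip',b-.04*np.array([np.cos(th),np.sin(th),0]))
m1=at('wrist',(223.5/k+100,118/k),.085,P);m2=at('wrist',(231/k+100,481/k),.085,P);s1=at('wrist',(299/k+100,115/k),.085,P);print(m1,m2,s1)
togo([.474,-.2255,.175],-8.9)
togo([.474,-.2255,.108],-8.9)
```

```text
[ 0.5677 -0.2399  0.138 ] [0.0587 0.0589 0.0595] [-8.6 -8.2 -8.6]
[ 0.5676 -0.24    0.138 ] [0.0505 0.0501 0.0509] [-8.6 -8.3 -8.6]
[ 0.5135 -0.2304  0.085 ] [0.2319 0.1804 0.2322] [-8.9 -9.  -9.1]
mouth from box [ 0.56787895 -0.23887837  0.085     ]
[ 0.5977 -0.2437  0.101 ] [0.0925] [-8.7]
grip [ 0.47460158 -0.22449759  0.142     ] exp grip [ 0.47402277 -0.22418089  0.085     ]
[ 0.45533394 -0.14967506  0.085     ] [ 0.43294751 -0.29017365  0.085     ] [ 0.48499302 -0.15629788  0.085     ]
shift [-87.4  81.3 -93.2] turn y 0.2 curjaw -8.7 full rv [ 0.1   0.24 -0.07]
shift [-87.3 148.3 -93. ] turn y 0.2 curjaw -8.7 full rv [ 0.1   0.24 -0.07]
```

Emit:
{"fn": "drive_tool", "kwargs": {
  "plan": [
    [-30,10,-32,0,0,0,40],
    [-60,20,-63,0,0,0,40],
    [-88,40,-93,0,0,0,40],
    [-88,75,-93,0,0,0,40],
    [-88,100,-93,0,0,0,40],
    [-88,125,-93,0,0,0,40],
    [-88,140,-93,0,0,0,40],
    [-88,148,-93,0,0,0,40],
    [-88,148,-93,0,0,0,40],
    [-88,148,-93,0,0,0,40]
  ],
  "newtons": 40
}}

```text
time: 11.15
position: [0.475, -0.2262, 0.1094]
tool_rot: [0.461, -0.536, 0.537, -0.461]
ft_force: [-0.4, -0.2, -0.4]
grip_width: 0.04
```

Run:
```python
from h import *
P=pose(); im=camera('wrist'); cv2.imwrite('pics/w7.png',im); print(P[0],get_obs()['ft_force'])
# where is the red grip top
hsv=cv2.cvtColor(im,cv2.COLOR_BGR2HSV); m=((hsv[...,0]<8)|(hsv[...,0]>172))&(hsv[...,1]>150)&(hsv[...,2]>60)
n,l,s,c=cv2.connectedComponentsWithStats(m.astype(np.uint8)); i=1+s[1:,4].argmax(); print(s[i],c[i],at('wrist',c[i],.142,P))
togo([.474,-.2245,.108],-8.7)
```

```text
[ 0.47504339 -0.22622091  0.10941076] [-0.56306333 -0.34619037 -0.00806001]
[ 306  252   30   72 1891] [320.54732946 289.12480169] [ 0.47579198 -0.20788837  0.142     ]
shift [-1.7  1.8 -1.5] turn y -0.0 curjaw -8.7 full rv [-0.08 -0.02  0.05]
```

Emit:
{"fn": "drive_tool", "kwargs": {
  "plan": [
    [-1,0,-1.5,0,0,0,40],
    [-1,0,-1.5,0,0,0,25],
    [-1,0,-1.5,0,0,0,15],
    [-1,0,-1.5,0,0,0,5],
    [-1,0,-1.5,0,0,0,5],
    [-1,0,-1.5,0,0,0,5],
    [-1,0,-1.5,0,0,0,5],
    [-1,0,-1.5,0,0,0,5]
  ],
  "newtons": 40
}}

```text
time: 12.0
position: [0.473, -0.2248, 0.1091]
tool_rot: [-0.461, 0.537, -0.536, 0.46]
ft_force: [-2.2, 0.0, 2.8]
grip_width: 0.0119
```

Run:
```python
from h import *
for i in range(3):
    o=get_obs(); print(o['position'].round(4),o['ft_force'].round(2),o['grip_width']); camera('wrist')
```

```text
[ 0.473  -0.2248  0.1091] [-2.17  0.    2.75] 0.011937183537551004
[ 0.473  -0.2248  0.1091] [-0.65 -0.43  2.75] 0.011923717607620099
[ 0.473  -0.2248  0.1091] [-1.57 -0.18  2.2 ] 0.011835696497393564
```

Emit:
{"fn": "drive_tool", "kwargs": {
  "plan": [
    [0,0,-3,0,0,0,5],
    [0,0,-7,0,0,0,5],
    [0,0,-12,0,0,0,5],
    [0,0,-17,0,0,0,5],
    [0,0,-22,0,0,0,5],
    [0,0,-26,0,0,0,5],
    [0,0,-28,0,0,0,5],
    [0,0,-29,0,0,0,5],
    [0,0,-29,0,0,0,5],
    [0,0,-29,0,0,0,5]
  ]
}}

```text
time: 13.15
position: [0.4469, -0.2208, 0.1091]
tool_rot: [0.459, -0.535, 0.538, -0.461]
ft_force: [7.3, 1.4, -3.2]
grip_width: 0.0118
```

Run:
```python
from h import *
P=pose(); o=get_obs(); im=camera('wrist'); cv2.imwrite('pics/w8.png',im); print(P[0],o['ft_force'],o['grip_width'], np.linalg.norm(P[0][:2]-[.473,-.2248]))
print([(d['location'],d['conf'],at('wrist',d['location'],.122,P)) for d in mark_of('wrist','grip')],[(d['location'],d['conf']) for d in mark_of('wrist','half_mark')],[(d['location'],d['conf'],at('wrist',d['location'],.1255,P)) for d in mark_of('wrist','fan_center')])
cv2.imwrite('pics/v8.png',cv2.resize(im[90:390,210:610],(800,600),interpolation=cv2.INTER_CUBIC))
```

```text
[ 0.44693532 -0.22075614  0.10912468] [ 7.33188182  1.44334197 -3.16980874] 0.011838550357162601 0.026376509120637347
[([324.8, 306.7], 0.87, array([ 0.44648985, -0.22009477,  0.122     ]))] [([315.2, 139.8], 0.61)] [([560.8, 301.3], 0.83, array([ 0.56547233, -0.2393522 ,  0.1255    ]))]
```

View pics/v8.png

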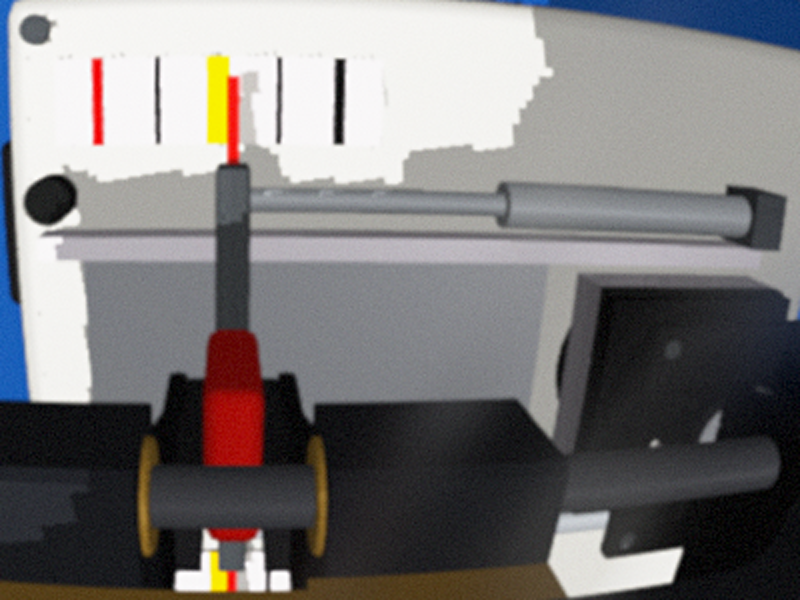

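Emit:
{"fn": "drive_tool", "kwargs": {
  "plan": [
    [0,0,-1.5,0,0,0,5],
    [0,0,-3,0,0,0,5],
    [0,0,-3.8,0,0,0,5],
    [0,0,-3.8,0,0,0,5],
    [0,0,-3.8,0,0,0,5],
    [0,0,-3.8,0,0,0,5],
    [0,0,-3.8,0,0,0,5]
  ]
}}

```text
time: 14.05
position: [0.4435, -0.2202, 0.1091]
tool_rot: [0.459, -0.535, 0.539, -0.461]
ft_force: [8.3, 3.0, -3.4]
grip_width: 0.0119
```

Run:
```python
from h import *
P=pose(); o=get_obs(); im=camera('wrist'); print(o['time'],P[0],o['ft_force'],o['grip_width'], np.linalg.norm(P[0][:2]-[.473,-.2248]))
print([(d['location'],d['conf'],at('wrist',d['location'],.1255,P)) for d in mark_of('wrist','fan_center')])
cv2.imwrite('pics/v9.png',cv2.resize(im[90:390,210:610],(800,600),interpolation=cv2.INTER_CUBIC))
```

```text
14.05 [ 0.44346335 -0.2202163   0.10914116] [ 8.28015928  3.00766246 -3.42763508] 0.011902575359134544 0.02989020006414382
[([564.8, 304.8], 0.97, array([ 0.56508056, -0.24164092,  0.1255    ]))]
```

View pics/v9.png

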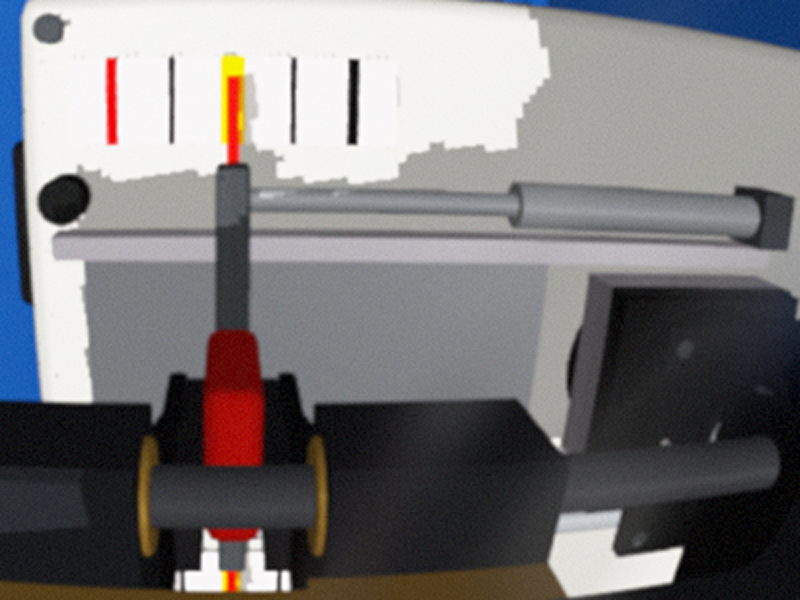

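The pointer at (233,120) sits on the yellow mark at (232,100). The TCP has travelled 29.9 mm, and the fan is still on the mouth. Handing in.

Run:
```python
from rig import *
print(hand_in())
```

```text
the job is handed in; nothing more can be done
None
```

The black 60 mm fan is on the suction mouth and released, and the gate is held at the yellow half-open mark. I handed the job in at about 14 s, with no verdict reported.

- **Fan:** from above after release, it measured about 1 mm or less off the mouth's centre and within about 0.5° of square. The peak contact I read while setting it down was about 6.5 N. In the last picture it is still in place on the mouth.
- **Gate:** the red pointers stand on the yellow marks. The tool moved 29.9 mm from where it gripped the shut gate, never past half open, and the gripper is still closed on the red grip at 40 N. The wrist reads about 8–9 N, close to the 8.4 N spring force expected at half open.
- **Checks that disagreed:** while lining the fan up, one edge reading seemed to show it 2 mm off. I put that down to the side of the mouth's black rubber, because the outline of the edge matched the earlier position. In the final close view the network put the fan about 3 mm from where it was measured after release, but that view is oblique and at the picture's edge, so I relied on the overhead view.
- **Bystanders:** I did not touch any of them in my moves, but I took no final overview picture to confirm that.

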